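Seat a guide shaft, then hold it drawn out to its red band

ROBOT

A 6-joint arm with a two-finger parallel gripper is mounted at the origin on the work surface. World frame = base frame: x ahead of the robot, y to its left, z up, the work surface at z = 0. Lengths are in mm, angles in rad, forces in N, time in s.
With the tool pointing down it reaches from about 325 to 900 mm from the base axis. Payload 6.1 kg.
Tool frame: the origin (TCP) lies midway between the tips of the shut fingers; the grasp point (between the pads) lies 19 mm behind it; z points along the fingers, y is the direction in which the jaws open and shut (so a half turn about z gives the same grasp; the last joint's range is limited). The gripper opens to 85 mm and grips with 20 to 120 N. Pads are 22 mm wide; open, the fingers measure 114 mm over their backs; the gripper's body (76 mm by 85 mm) begins 54 mm behind the grasp point. The pads swing forward as they close: fully open they stand 13 mm farther back than shut.
Start: joints at [1.042, 0.22, 1.526, -0, 1.395, -0.126], TCP at [244.995, 574.972, 231.3] pointing down, gripper open.
Joint ranges: [-2.98, 2.98], [-0.91, 2.08], [0.09, 2.57], [-1.24, 4.39], [0.2, 2.65], [-2.68, 2.68]. Speed limits (rad/s): [2.57, 2.57, 3.01, 3.14, 3.14, 3.14].

INTERFACE

Orientations are given as a rotation vector (axis times angle).
In Python, from rig import r gives the robot as it stands.
- The arm moves only by the tool servo_tool, never from a script. Its argument "commands" is a list of rows, each a list of 5 numbers: the shift along the tool's x, y, z in m, then the turn about the tool's z in rad, then the opening, from 0 (shut) to 1 (fully open). In form: [[dx, dy, dz, spin, hand], ...]. A call has 1 to 5 rows; each row is the pose to reach, as a shift and turn from the pose measured when the call began, along the tool's axes at that moment; what a row does not reach only later rows make up. A row lasts 1/12 s, in which the tool goes at most 41.7 mm and 7.16 degrees, less where a joint would pass 70% of its speed; a pose out of reach is approached as far as the arm can. A call with a gripper value outside its range is refused whole. The fingers move at their own pace and stop on an object; "newtons" is the grip in N (left out, the last holds). Time passes only in rows, so rows that repeat a pose let the fingers close. It gives the time, the measured TCP pose, the force and the opening at its end, in the units of the state.
- r.read_state(): the state, without advancing time (a new reading comes with each control period).
- r.snapshot(name): name is "side" or "top"; returns a dict with "img" (384x512x3 uint8, red, green, blue), "range_z" (384x512 float32, mm along the optical axis (not along the pixel's ray), 0 where there is no reading), "fx", "fy", "cx", "cy" (pixels), "origin" and "orientation" of the camera in the world. Camera axes: x right, y up, looking along -z (the intrinsics and any distortion apply to the point x, -y, -z); pixel columns grow to the right and rows downward; lengths in mm; the calibration is good to about 2 mm. A picture is of the moment at which its call begins.
- r.finish_job(): hands the job in, once; it reports no verdict.
The state is a dict: "time_s": time; "joint_positions": joint angles; "joint_vel": joint speeds; "tau": joint torques, N m; "position": TCP position; "orientation": TCP orientation; "ft_force": force on the tool from outside, world axes, zero at the start; "moment": the same for the moment, N m; "gripper_width": finger opening in mm.
Only numpy, scipy, OpenCV 4.12 (cv2) and the standard library are available. Lean on these libraries where they do the work, as an engineer would, in place of code of your own. Each camera call takes 0.05 s, during which the arm holds its last target.

TASK

Take the guide shaft by its black head and press it firmly down its bearing block until you feel it seat on the hidden rubber buffer. Then draw it straight up until the whole red band has just come out of the mouth of the block, clear by no more than a centimetre, without pulling the shaft out of its bore, and finish still holding it there. Leave the screwdriver, the spare bearing and the grease jar where they are.

Things in the scene. Friction and masses are not known exactly. Their poses are not given: they have to be found in the camera images.
- bearing: Fixed aluminium bearing block, 64 x 64 mm, top 120 mm above the table; at its +x side, 68 mm from the bore, a black 42 mm motor, its top 64 mm above the table. On a grey plate from x -65 to 95 mm, 120 mm wide, 8 mm thick. Origin on the bore's axis at table height, z up. The bore is upright, 17.5 mm wide.
- mouth (a point): Centre of the bore's mouth, on the block's top face, 120 mm above the table. Inside the bore, 60 mm above the table, two small spring shoes press on the shaft from both sides: they hold it up, drag on it with up to 10 N as it moves, and nudge it as its round foot slips up past them; higher than that it slides freely and would fall if let go.
- stop: End stop in the bottom of the bore, unseen; origin on the axis 2 mm above the table. On it a rubber buffer with its top 20 to 32 mm above the table (differs each time, the origin does not tell it). Resistance climbs by 3 N per mm pressed, on top of the drag, to 18 N at 6 mm, then solid. The shaft is seated when it bears on it with over 5 N.
- head (a point): Centre of the shaft's black round head, 26 mm diameter, 34 mm tall: the place to grip, from above. It is 162 mm above the shaft's foot; under it the bare 16 mm shaft goes down into the bore, with 39 mm or more showing. At the start the foot is 42 to 52 mm above the table.
- band (a point): Lower edge of the red band round the shaft, on the shaft's axis, 37 mm above its foot and 125 mm below the head's centre; z up along the shaft. The band is 10 mm high and is hidden in the bore at the start.
- shaft: The loose steel guide shaft with its head, 0.2 to 0.34 kg, 179 mm long overall; origin at the centre of its foot, z up along the shaft. It has 0.75 mm of play all round in the bore and binds (resists like a stop) if forced sideways or out of line.
- driver: Bystander: loose screwdriver with a blue handle, lying on the table; origin at its underside.
- spare_bearing: Bystander: loose steel sleeve standing on the table, 30 mm diameter, 30 mm tall; origin at the centre of its underside.
- grease: Bystander: loose yellow jar with a white lid, 56 mm diameter, 60 mm tall; origin at the centre of its underside.
Not all that is in view belongs to the job. There is more than one size of the bearing; the job needs the larger. What is meant by the shaft is not orange, and is the larger of those in its own colour.

How it is judged:
By the outcome, as a careful person would: the job done as asked, in the order asked, and still so for the second after the job is handed in, while the arm keeps its last pose, push and grip.
It also fails if it takes over 58 s, if anything falls off the work surface, if the arm or the gripper's body presses on something with over 40 N, if the wrist force passes 120 N, or if a joint passes its speed limit or range.

## Working session

There is one attempt and no reset: what is moved stays moved. The work goes in short steps, Python scripts to look and compute and a tool call to move; the robot and the scene stay as the last step left them, time stands still between calls to the robot, and variables do not carry over. Pictures are saved under pics/ and viewed, and the job is handed in when it is done.

Besides the shell and the picture viewer there is one more tool, called after "Call:" by a JSON object that holds its "op" and its "data". servo_tool: Moves the arm, as the interface text tells. Its arguments: {"type":"object","properties":{"commands":{"type":"array"},"newtons":{"type":"number"}},"required":["commands"]}

```bash
mkdir -p pics; python3 - <<'E'
from rig import r
import cv2,pickle
d={}
for n in("side","top"):
    s=r.snapshot(n);d[n]=s
    cv2.imwrite(f"pics/{n}0.png",s["img"][:,:,::-1])
    print(n,s["fx"],s["fy"],s["cx"],s["cy"],s["origin"],s["orientation"],[k for k in s])
pickle.dump(d,open("d0.pkl","wb"))
print(r.read_state())
E
```

```text
side 374.5993374221005 374.5993374221005 258.48547607699686 187.93409587850016 [ 423.99316334 -548.64945459  720.66085054] [ 0.80538707 -0.06331841 -0.15629014] ['img', 'range_z', 'fx', 'fy', 'cx', 'cy', 'origin', 'orientation']
top 398.161015926451 398.161015926451 253.8484858782213 193.57783570955368 [471.38080025  18.07996815 990.50416233] [ 0.09156604 -0.03339244 -1.57247827] ['img', 'range_z', 'fx', 'fy', 'cx', 'cy', 'origin', 'orientation']
{'time_s': 0.1, 'joint_positions': array([ 1.04189813e+00,  2.21162161e-01,  1.52751556e+00,  9.59876878e-06,
        1.39475125e+00, -1.26071774e-01]), 'joint_vel': array([-6.47607883e-04, -2.26093605e-04, -2.48803103e-03,  3.35469191e-05,
       -1.53514633e-03, -5.69785501e-04]), 'tau': array([ 9.66391308e-04, -4.98243606e+01, -3.90546012e+01,  6.97652035e-05,
        5.68223753e-03, -8.65624474e-05]), 'position': array([244.70689224, 574.48331156, 230.28946002]), 'orientation': array([-6.28371134e-01, -3.07749566e+00,  2.72588046e-03]), 'ft_force': array([0.3214458 , 0.26077607, 0.00414985]), 'moment': array([ 0.00868218, -0.03594844,  0.03698588]), 'gripper_width': 85.66291369277559}
```

View pics/side0.png

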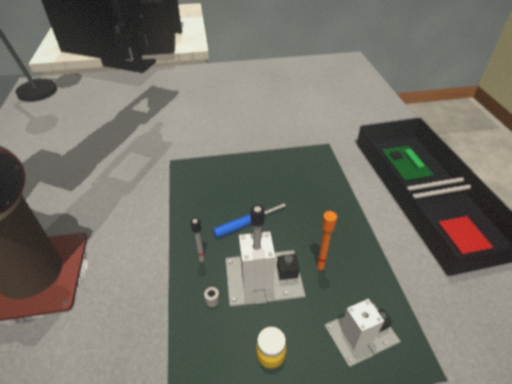

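View pics/top0.png

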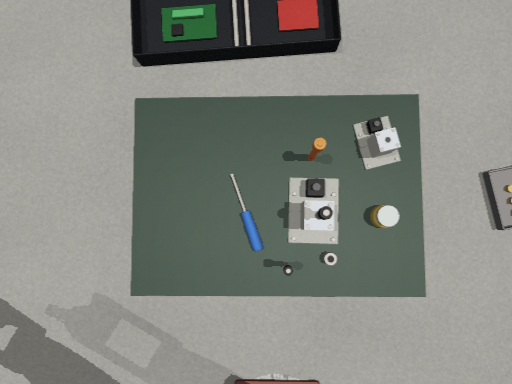

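The shaft stands in the larger block: head at about (257,213) in side and (325,213) in top. The small shaft, the orange shaft and the small block are distractors. I'll enlarge both views and work out positions.

```bash
cat > h.py <<'E'
import numpy as np
from scipy.spatial.transform import Rotation as R
def unproj(s,u,v,z):
    p=np.array([(u-s["cx"])/s["fx"]*z,-(v-s["cy"])/s["fy"]*z,-z])
    return R.from_rotvec(s["orientation"]).apply(p)+s["origin"]
def ray(s,u,v):
    d=unproj(s,u,v,1.)-s["origin"];return s["origin"],d/np.linalg.norm(d)
def proj(s,P):
    p=R.from_rotvec(s["orientation"]).inv().apply(np.asarray(P)-s["origin"])
    return s["cx"]-s["fx"]*p[...,0]/p[...,2], s["cy"]+s["fy"]*p[...,1]/p[...,2]
def atz(s,u,v,z):
    o,d=ray(s,u,v);return o+d*(z-o[2])/d[2]
E
python3 - <<'E'
import pickle,cv2
from h import *
d=pickle.load(open("d0.pkl","rb"))
for n,(a,b,c,e) in dict(side=(215,190,315,310),top=(275,170,355,250)).items():
    s=d[n]; im=s["img"][b:e,a:c,::-1]
    k=6 if n=="top" else 5
    cv2.imwrite(f"pics/{n}0c.png",cv2.resize(im,None,fx=k,fy=k,interpolation=cv2.INTER_CUBIC))
s=d["top"]
for v in range(205,222,2):print(v,[int(s["range_z"][v,u]) for u in range(300,342,2)])
s=d["side"]
for v in range(204,262,3):print(v,[int(s["range_z"][v,u]) for u in range(242,276,2)])
E
```

```text
205 [976, 918, 869, 867, 867, 869, 868, 870, 866, 868, 868, 867, 868, 867, 864, 866, 867, 979, 978, 983, 984]
207 [973, 915, 869, 865, 870, 868, 869, 866, 867, 865, 870, 759, 758, 759, 762, 866, 867, 975, 977, 983, 983]
209 [972, 914, 868, 869, 868, 867, 865, 868, 867, 866, 760, 759, 762, 757, 758, 758, 864, 977, 978, 983, 987]
211 [972, 911, 870, 868, 868, 868, 864, 866, 865, 775, 763, 761, 758, 761, 758, 760, 865, 978, 976, 980, 982]
213 [968, 912, 867, 869, 865, 863, 866, 863, 849, 769, 761, 763, 759, 758, 756, 757, 760, 983, 983, 981, 986]
215 [968, 909, 868, 866, 868, 867, 866, 865, 849, 782, 760, 760, 759, 758, 757, 757, 862, 983, 979, 980, 981]
217 [964, 911, 867, 869, 867, 864, 866, 862, 865, 838, 771, 761, 761, 759, 760, 864, 867, 979, 982, 980, 979]
219 [967, 905, 865, 864, 864, 865, 865, 862, 862, 868, 866, 785, 767, 863, 863, 864, 864, 982, 980, 981, 980]
221 [965, 904, 864, 866, 865, 863, 866, 866, 863, 866, 865, 863, 867, 860, 864, 861, 864, 979, 979, 978, 981]
204 [993, 996, 993, 995, 996, 997, 995, 686, 685, 999, 998, 995, 996, 997, 997, 996, 996]
207 [988, 988, 994, 
[... 979 characters left out ...]
754, 759, 759, 759, 729, 726, 727, 733, 757, 757, 758, 759, 758, 909, 908]
243 [752, 753, 753, 754, 755, 753, 737, 734, 733, 738, 753, 755, 754, 752, 753, 901, 901]
246 [747, 750, 747, 746, 747, 753, 740, 740, 740, 745, 748, 747, 747, 0, 748, 749, 895]
249 [742, 742, 744, 741, 745, 743, 744, 746, 743, 742, 743, 738, 742, 741, 742, 742, 890]
252 [736, 737, 736, 737, 736, 736, 737, 737, 736, 737, 737, 734, 740, 735, 734, 737, 874]
255 [732, 730, 731, 733, 732, 733, 733, 732, 732, 732, 732, 734, 731, 731, 732, 730, 732]
258 [727, 726, 725, 729, 728, 725, 727, 725, 724, 727, 727, 728, 729, 730, 732, 732, 733]
261 [728, 726, 727, 0, 729, 731, 729, 731, 730, 736, 735, 738, 735, 737, 738, 741, 739]
```

```bash
sleep 0
```

```text
(no output)
```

View pics/side0c.png

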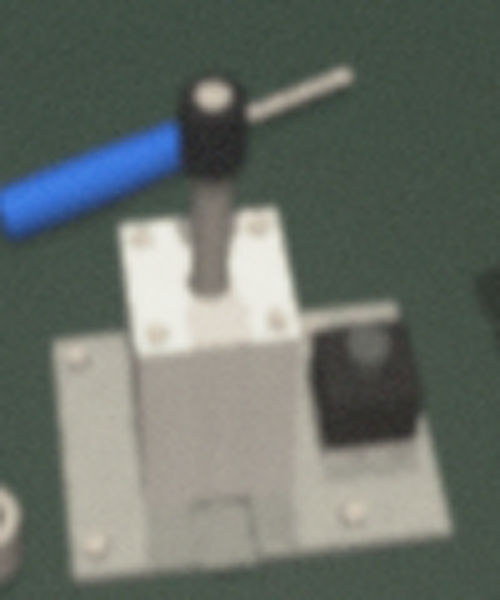

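View pics/top0c.png

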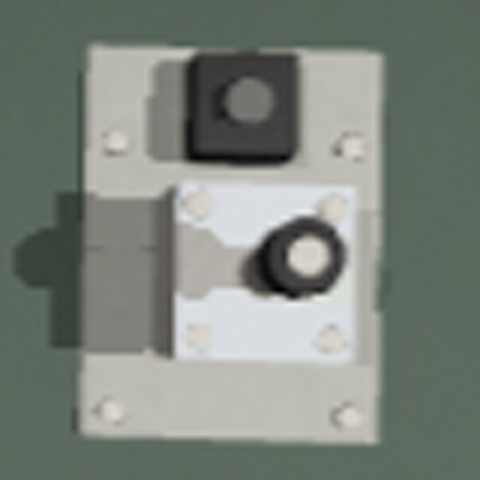

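```bash
python3 - <<'E'
import pickle
from h import *
d=pickle.load(open("d0.pkl","rb"))
t,s=d["top"],d["side"]
def tri(a,b):
    o1,d1=ray(t,*a);o2,d2=ray(s,*b)
    k=np.linalg.lstsq(np.c_[d1,-d2],o2-o1,rcond=None)[0]
    p,q=o1+k[0]*d1,o2+k[1]*d2;return (p+q)/2,np.linalg.norm(p-q)
f=lambda o,k,u,v:(o[0]+(u+.5)/k-.5,o[1]+(v+.5)/k-.5)
T=lambda u,v:f((275,170),6,u,v); S=lambda u,v:f((215,190),5,u,v)
print("headtop",tri(T(308,255),S(213,93)))
C=[atz(t,*T(u,v),120) for u,v in[(175,183),(357,185),(354,361),(174,358)]]
for c in C:print(c)
print("mouth top",np.mean(C,0)); c=C
e=(c[0]-c[3]+c[1]-c[2]);print("yaw of motor dir",np.degrees(np.arctan2(e[1],e[0])))
C=[atz(s,*S(u,v),120) for u,v in[(118,223),(278,207),(302,337),(138,353)]]
for c in C:print(c)
print("mouth side",np.mean(C,0))
for n,sc in(("t",t),("s",s)):
    H,W=sc["range_z"].shape
    v,u=np.mgrid[:H,:W];z=sc["range_z"]
    p=np.stack([(u-sc["cx"])/sc["fx"]*z,-(v-sc["cy"])/sc["fy"]*z,-z],-1)
    P=R.from_rotvec(sc["orientation"]).apply(p.reshape(-1,3))+sc["origin"]
    P=P[(z.ravel()>0)&(abs(P[:,0]-430)<300)]
    m=np.mean(C,0)
    near=P[(np.hypot(P[:,0]-m[0],P[:,1]-m[1])<60)]
    b=near[abs(near[:,2]-120)<6];print(n,"blocktop pts",len(b),np.median(b,0),(b[:,:2].min(0)+b[:,:2].max(0))/2)
    h=near[near[:,2]>185];print(n,"head",len(h),h.mean(0),np.percentile(h[:,2],[50,90,98]),h[:,:2].min(0),h[:,:2].max(0))
E
```

```text
headtop (array([496.11602456, -91.06816186, 226.39161734]), np.float64(0.4954154243006102))
[526.12847183 -58.63293541 120.        ]
[ 525.16191171 -124.35241451  120.        ]
[ 461.60835364 -122.18472157  120.        ]
[462.74643224 -57.56152742 120.        ]
mouth top [493.91129236 -90.68289973 120.        ]
yaw of motor dir -1.4617376870597516
[461.09996022 -58.19688804 120.        ]
[527.4812211  -60.75672192 120.        ]
[ 524.57337484 -126.4160373   120.        ]
[ 460.69782335 -123.28833292  120.        ]
mouth side [493.46309488 -92.16449504 120.        ]
t blocktop pts 704 [489.238541   -83.17883762 119.24313128] [493.76052504 -90.44914205]
t head 163 [495.8260419  -88.60181306 223.31365741] [225.26533063 227.46573231 228.35171402] [ 483.22248955 -102.89098796] [508.14350701 -77.23474541]
s blocktop pts 768 [489.47675682 -99.02497888 119.52541333] [492.98294265 -91.75260786]
s head 284 [494.28911264 -97.46821058 215.63768508] [219.97519738 226.45777599 227.59273717] [ 482.15428983 -105.91674256] [508.0367972  -78.52542021]
```

```bash
cat > nav.py <<'E'
import sys
from rig import r
from h import *
def st():
    s=r.read_state();M=R.from_rotvec(s["orientation"]).as_matrix();return s,M
def to(x,y,z,jaw=None):
    s,M=st();dl=(np.array([x,y,z])-s["position"])
    print("t",round(s["time_s"],2),"pos",s["position"].round(1),"F",s["ft_force"].round(1),"w",round(s["gripper_width"],1))
    print("zaxis",M[:,2].round(4),"shift(m) tool:",(M.T@dl/1000).round(4))
    a=np.degrees(np.arctan2(M[1,1],M[0,1]));print("jaw yaw deg",a.round(2))
    if jaw is not None:
        for k in(-180,0,180,360): 
            # tool z down: spin + -> world yaw -
            print("  spin",round(np.radians(a-(jaw+k)),4))
E
python3 -c "
from nav import *
to(495,-91,320,0);print(st()[1].round(3))"
```

```text
t 0.1 pos [244.7 574.5 230.3] F [0.3 0.3 0. ] w 85.7
zaxis [-9.0e-04 -1.6e-03 -1.0e+00] shift(m) tool: [-0.4911 -0.5143 -0.0889]
jaw yaw deg 66.92
  spin 4.3096
  spin 1.168
  spin -1.9736
  spin -5.1152
[[-0.92   0.392 -0.001]
 [ 0.392  0.92  -0.002]
 [ 0.    -0.002 -1.   ]]
```

Call:
{"op": "servo_tool", "data": {"commands": [[0,0,-0.04,0,1],[-0.03,-0.03,-0.08,0.1,1],[-0.06,-0.06,-0.09,0.2,1],[-0.09,-0.09,-0.09,0.3,1],[-0.12,-0.12,-0.09,0.4,1]]}}

```text
time_s: 0.52
position: [302.1, 432.7, 321.6]
orientation: [1.232, 2.889, 0.001]
ft_force: [1.8, -0.0, 0.6]
gripper_width: 85.4
```

```bash
python3 -c "
from nav import *
to(495,-91,320,-1.5)"
```

```text
t 0.52 pos [302.1 432.7 321.6] F [ 1.8 -0.   0.6] w 85.4
zaxis [ 1.2e-03  4.0e-04 -1.0e+00] shift(m) tool: [-0.5115 -0.2233  0.0016]
jaw yaw deg 43.8
  spin 3.9323
  spin 0.7907
  spin -2.3509
  spin -5.4925
```

Call:
{"op": "servo_tool", "data": {"commands": [[-0.037,-0.016,0,0.11,1],[-0.075,-0.033,0,0.22,1],[-0.112,-0.049,0,0.33,1],[-0.15,-0.065,0,0.44,1],[-0.187,-0.082,0,0.55,1]]}}

```text
time_s: 0.93
position: [372.4, 239.1, 321.3]
orientation: [1.977, 2.441, 0.002]
ft_force: [1.1, 0.0, 0.6]
gripper_width: 85.4
```

```bash
python3 -c "
from nav import *
to(495,-91,320,-1.5)"
```

```text
t 0.93 pos [372.4 239.1 321.3] F [1.1 0.  0.6] w 85.4
zaxis [ 1.2e-03  3.0e-04 -1.0e+00] shift(m) tool: [-0.3483  0.0513  0.0013]
jaw yaw deg 12.0
  spin 3.3773
  spin 0.2357
  spin -2.9059
  spin -6.0475
```

Call:
{"op": "servo_tool", "data": {"commands": [[-0.04,0.006,0,0.1,1],[-0.08,0.012,0,0.2,1],[-0.12,0.018,0,0.236,1],[-0.16,0.024,0,0.236,1],[-0.2,0.0295,0,0.236,1]]}}

```text
time_s: 1.35
position: [442.9, 47.6, 321.2]
orientation: [2.251, 2.191, 0.002]
ft_force: [0.7, 1.2, -0.8]
gripper_width: 85.1
```

```bash
python3 -c "
from nav import *
to(495,-91,320,-1.5)"
```

```text
t 1.35 pos [442.9  47.6 321.2] F [ 0.7  1.2 -0.8] w 85.1
zaxis [ 1.3e-03  4.0e-04 -1.0e+00] shift(m) tool: [-0.1371  0.0558  0.0012]
jaw yaw deg -1.53
  spin 3.141
  spin -0.0006
  spin -3.1422
  spin -6.2838
```

Call:
{"op": "servo_tool", "data": {"commands": [[-0.037,0.015,0,0,1],[-0.074,0.03,0,0,1],[-0.111,0.045,0,0,1],[-0.137,0.056,0,0,1],[-0.137,0.056,0.001,0,1]]}}

```text
time_s: 1.77
position: [496.0, -95.6, 319.4]
orientation: [2.256, 2.185, -0.001]
ft_force: [-0.9, 0.4, -0.6]
gripper_width: 85.4
```

```bash
python3 - <<'E'
from nav import *
import cv2
to(495,-91,190,-1.5)
for n,(a,b,c,e) in dict(side=(195,120,325,290),top=(265,160,365,260)).items():
    s=r.snapshot(n); im=s["img"][b:e,a:c,::-1]
    cv2.imwrite(f"pics/{n}1c.png",cv2.resize(im,None,fx=3.5,fy=3.5,interpolation=cv2.INTER_CUBIC))
E
```

```text
t 1.77 pos [496.  -95.6 319.4] F [-0.9  0.4 -0.6] w 85.4
zaxis [ 5.0e-04 -1.1e-03 -1.0e+00] shift(m) tool: [ 0.0047 -0.0012  0.1294]
jaw yaw deg -1.82
  spin 3.136
  spin -0.0056
  spin -3.1472
  spin -6.2888
```

View pics/side1c.png

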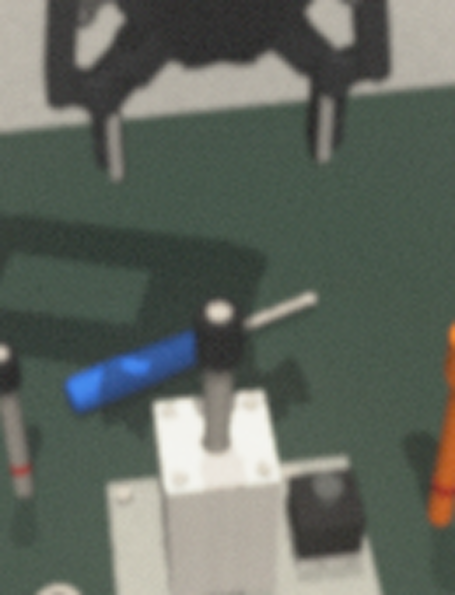

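The gripper is above the head with nothing in between; the fingers straddle it along x. Descending.

Call:
{"op": "servo_tool", "data": {"commands": [[0.0047,-0.0012,0.03,0,1],[0.0047,-0.0012,0.06,0,1],[0.0047,-0.0012,0.09,0,1],[0.0047,-0.0012,0.115,0,1],[0.0047,-0.0012,0.129,0,1]]}}

```text
time_s: 2.28
position: [491.4, -84.3, 186.6]
orientation: [-2.247, -2.187, 0.002]
ft_force: [0.3, -0.9, -0.9]
gripper_width: 85.6
```

Call:
{"op": "servo_tool", "data": {"commands": [[0,0,0,0,1],[0,0,0,0,1]]}}

```text
time_s: 2.45
position: [490.1, -82.5, 185.6]
orientation: [-2.243, -2.186, 0.004]
ft_force: [-0.1, -0.0, 0.3]
gripper_width: 85.3
```

```bash
python3 - <<'E'
from nav import *
import cv2
to(495,-91,190,-1.5)
for n,(a,b,c,e) in dict(side=(195,120,325,290),top=(265,160,365,260)).items():
    s=r.snapshot(n); im=s["img"][b:e,a:c,::-1]
    cv2.imwrite(f"pics/{n}2c.png",cv2.resize(im,None,fx=3.5,fy=3.5,interpolation=cv2.INTER_CUBIC))
E
```

```text
t 2.45 pos [490.1 -82.5 185.6] F [-0.1 -0.   0.3] w 85.3
zaxis [-0.0083  0.0049 -1.    ] shift(m) tool: [-0.0084  0.0051 -0.0045]
jaw yaw deg -1.46
  spin 3.1423
  spin 0.0007
  spin -3.1409
  spin -6.2825
```

View pics/side2c.png

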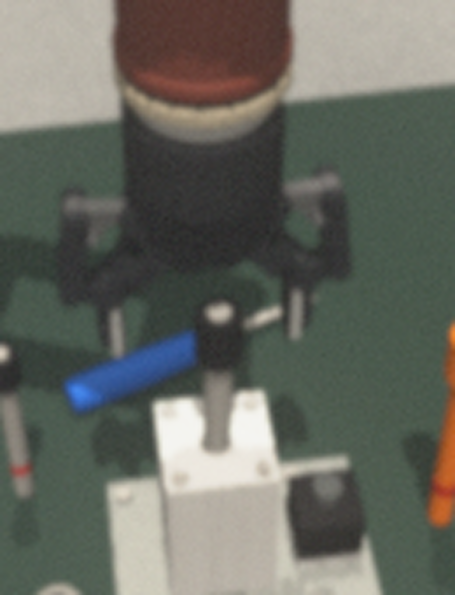

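Call:
{"op": "servo_tool", "data": {"commands": [[-0.008,0.005,-0.005,0,1],[-0.008,0.005,-0.005,0,1],[-0.008,0.005,-0.005,0,1]]}}

```text
time_s: 2.8
position: [498.2, -92.7, 195.0]
orientation: [-2.25, -2.191, -0.002]
ft_force: [-1.2, 0.2, 0.6]
gripper_width: 85.9
```

```bash
python3 - <<'E'
from nav import *
to(495,-91,190,-1.5); print(r.read_state()["joint_vel"].round(3))
r.snapshot("top");to(495,-91,190,-1.5)
r.snapshot("top");to(495,-91,190,-1.5); print(r.read_state()["joint_vel"].round(3))
E
```

```text
t 2.8 pos [498.2 -92.7 195. ] F [-1.2  0.2  0.6] w 85.9
zaxis [-2.0e-04  1.8e-03 -1.0e+00] shift(m) tool: [ 0.0016 -0.0033  0.005 ]
jaw yaw deg -1.52
  spin 3.1412
  spin -0.0004
  spin -3.142
  spin -6.2836
[0.002 0.003 0.024 0.003 0.002 0.001]
t 2.85 pos [497.7 -92.4 194.3] F [-0.3 -0.9 -0.6] w 85.2
zaxis [-0.0013  0.0023 -1.    ] shift(m) tool: [ 0.0013 -0.0027  0.0043]
jaw yaw deg -1.53
  spin 3.1411
  spin -0.0005
  spin -3.1421
  spin -6.2837
t 2.9 pos [497.3 -92.2 193.8] F [ 0.1  0.2 -0.6] w 85.6
zaxis [-0.0023  0.0027 -1.    ] shift(m) tool: [ 0.0011 -0.0023  0.0038]
jaw yaw deg -1.52
  spin 3.1412
  spin -0.0004
  spin -3.142
  spin -6.2836
[ 0.002  0.002  0.013  0.    -0.002  0.   ]
```

Call:
{"op": "servo_tool", "data": {"commands": [[0.0005,-0.001,0.003,0,1],[0.0005,-0.001,0.003,0,1],[0.0005,-0.001,0.003,0,1],[0.0005,-0.001,0.003,0,1]]}}

```text
time_s: 3.23
position: [496.1, -91.6, 190.5]
orientation: [-2.248, -2.189, -0.0]
ft_force: [0.6, 0.0, 0.2]
gripper_width: 85.4
```

```bash
python3 - <<'E'
from nav import *
import cv2
to(495,-91,190,-1.5)
for n,(a,b,c,e) in dict(side=(195,120,325,290)).items():
    s=r.snapshot(n); im=s["img"][b:e,a:c,::-1]
    cv2.imwrite(f"pics/{n}3c.png",cv2.resize(im,None,fx=3.5,fy=3.5,interpolation=cv2.INTER_CUBIC))
to(495,-91,190,-1.5)
E
```

```text
t 3.23 pos [496.1 -91.6 190.5] F [0.6 0.  0.2] w 85.4
zaxis [-0.0027  0.0028 -1.    ] shift(m) tool: [ 0.0005 -0.0011  0.0005]
jaw yaw deg -1.52
  spin 3.1412
  spin -0.0004
  spin -3.142
  spin -6.2836
t 3.28 pos [496.2 -91.6 190.6] F [-0.2 -0.2 -0.1] w 85.6
zaxis [-0.0026  0.0027 -1.    ] shift(m) tool: [ 0.0006 -0.0012  0.0006]
jaw yaw deg -1.52
  spin 3.1412
  spin -0.0004
  spin -3.1419
  spin -6.2835
```

View pics/side3c.png

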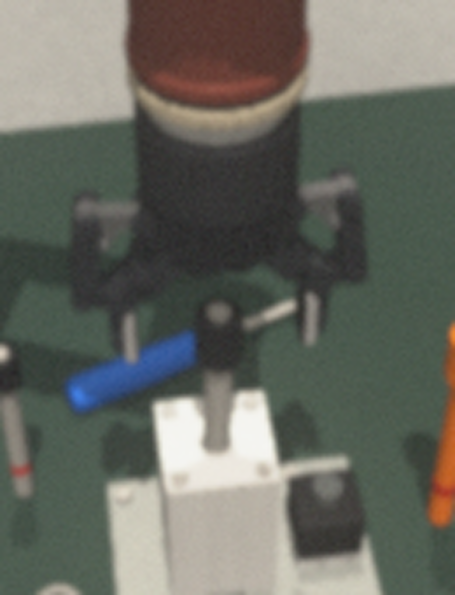

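The fingers (columns 128 and 312) are centred on the head (219). Closing gently first.

Call:
{"op": "servo_tool", "data": {"commands": [[0,0,0,0,0.4],[0,0,0,0,0.3],[0,0,0,0,0.2],[0,0,0,0,0.1],[0,0,0,0,0.1]], "newtons": 20}}

```text
time_s: 3.7
position: [496.2, -91.6, 190.6]
orientation: [-2.248, -2.189, -0.0]
ft_force: [-0.4, 0.5, 4.2]
gripper_width: 25.8
```

Call:
{"op": "servo_tool", "data": {"commands": [[0,0,0,0,0.1],[0,0,0,0,0.1],[0,0,0,0,0.1],[0,0,0,0,0.1],[0,0,0,0,0.1]]}}

```text
time_s: 4.12
position: [495.8, -91.5, 190.1]
orientation: [-2.247, -2.188, 0.001]
ft_force: [-0.8, 0.0, -3.3]
gripper_width: 25.5
```

```bash
python3 - <<'E'
from nav import *
import cv2
to(495,-91,190,-1.5); print(r.read_state()["moment"])
for n,(a,b,c,e) in dict(side=(195,120,325,290)).items():
    s=r.snapshot(n); im=s["img"][b:e,a:c,::-1]
    cv2.imwrite(f"pics/{n}4c.png",cv2.resize(im,None,fx=3.5,fy=3.5,interpolation=cv2.INTER_CUBIC))
E
```

```text
t 4.12 pos [495.8 -91.5 190.1] F [-0.8  0.  -3.3] w 25.5
zaxis [-0.0037  0.0031 -1.    ] shift(m) tool: [ 0.0005 -0.0008  0.0001]
jaw yaw deg -1.52
  spin 3.1412
  spin -0.0004
  spin -3.142
  spin -6.2836
[-0.07729121  0.23036898 -0.00324219]
```

View pics/side4c.png

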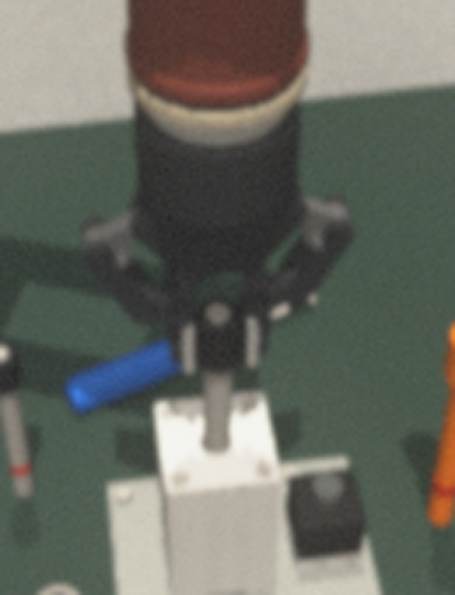

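Gripped (25.5 mm). Tightening the grip and pressing down.

Call:
{"op": "servo_tool", "data": {"commands": [[0,0,0,0,0.1],[0,0,0.003,0,0.1],[0,0,0.006,0,0.1],[0,0,0.009,0,0.1],[0,0,0.011,0,0.1]], "newtons": 80}}

```text
time_s: 4.58
position: [495.9, -91.6, 180.1]
orientation: [-2.248, -2.189, 0.001]
ft_force: [-3.8, 0.5, 4.8]
gripper_width: 23.9
```

```bash
python3 -c "
from nav import *
to(494,-91,180,-1.5);print(r.read_state()['moment'])"
```

```text
t 4.58 pos [495.9 -91.6 180.1] F [-3.8  0.5  4.8] w 23.9
zaxis [-0.0032  0.0025 -1.    ] shift(m) tool: [ 0.0006 -0.0019  0.0001]
jaw yaw deg -1.51
  spin 3.1414
  spin -0.0002
  spin -3.1418
  spin -6.2834
[0.05786571 0.92989887 0.01121233]
```

Call:
{"op": "servo_tool", "data": {"commands": [[0,-0.0008,0.001,0,0.1],[0,-0.001,0.0025,0,0.1],[0,-0.001,0.004,0,0.1]]}}

```text
time_s: 4.83
position: [495.5, -91.8, 177.0]
orientation: [-2.249, -2.19, -0.001]
ft_force: [-1.8, 0.8, 4.3]
gripper_width: 24.6
```

Call:
{"op": "servo_tool", "data": {"commands": [[0,0,0.001,0,0.1],[0,0,0.0025,0,0.1],[0,0,0.004,0,0.1]]}}

```text
time_s: 5.08
position: [495.6, -91.8, 173.3]
orientation: [-2.249, -2.19, -0.001]
ft_force: [-3.4, -0.2, 5.3]
gripper_width: 24.4
```

Call:
{"op": "servo_tool", "data": {"commands": [[0,-0.0007,0.001,0,0.1],[0,-0.0007,0.002,0,0.1],[0,-0.0007,0.003,0,0.1]]}}

```text
time_s: 5.33
position: [495.2, -91.8, 170.4]
orientation: [-2.25, -2.191, -0.002]
ft_force: [0.4, 1.3, 3.0]
gripper_width: 24.2
```

Call:
{"op": "servo_tool", "data": {"commands": [[0,0,0.001,0,0.1],[0,0,0.002,0,0.1],[0,0,0.003,0,0.1]]}}

```text
time_s: 5.58
position: [495.4, -91.9, 167.5]
orientation: [-2.25, -2.191, -0.002]
ft_force: [-2.0, 0.5, 6.2]
gripper_width: 24.2
```

Call:
{"op": "servo_tool", "data": {"commands": [[0,-0.0003,0.001,0,0.1],[0,-0.0003,0.0015,0,0.1],[0,-0.0003,0.002,0,0.1]]}}

```text
time_s: 5.83
position: [495.4, -92.0, 166.4]
orientation: [-2.25, -2.191, -0.002]
ft_force: [-3.2, 0.9, 9.9]
gripper_width: 24.4
```

Call:
{"op": "servo_tool", "data": {"commands": [[0,0,0.001,0,0.1],[0,0,0.0015,0,0.1],[0,0,0.002,0,0.1]]}}

```text
time_s: 6.08
position: [495.4, -92.0, 165.6]
orientation: [-2.25, -2.192, -0.002]
ft_force: [-5.8, 1.0, 11.8]
gripper_width: 24.5
```

Resistance is rising, so this looks like the buffer. Pressing on, easing the sideways force.

Call:
{"op": "servo_tool", "data": {"commands": [[0,-0.001,0.001,0,0.1],[0,-0.001,0.002,0,0.1],[0,-0.001,0.003,0,0.1],[0,-0.001,0.003,0,0.1]]}}

```text
time_s: 6.42
position: [495.2, -92.1, 164.1]
orientation: [2.25, 2.191, 0.003]
ft_force: [-1.5, 1.4, 11.1]
gripper_width: 24.3
```

Call:
{"op": "servo_tool", "data": {"commands": [[0,0,0.001,0,0.1],[0,0,0.002,0,0.1],[0,0,0.003,0,0.1],[0,0,0.003,0,0.1]]}}

```text
time_s: 6.75
position: [495.4, -92.1, 163.2]
orientation: [2.249, 2.191, 0.004]
ft_force: [-7.0, 2.5, 17.2]
gripper_width: 24.2
```

```bash
python3 - <<'E'
from nav import *
import cv2
to(494,-91,164,-1.5); print(r.read_state()["moment"])
for n,(a,b,c,e) in dict(side=(195,120,325,290)).items():
    s=r.snapshot(n); im=s["img"][b:e,a:c,::-1]
    cv2.imwrite(f"pics/{n}5c.png",cv2.resize(im,None,fx=3.5,fy=3.5,interpolation=cv2.INTER_CUBIC))
E
```

```text
t 6.75 pos [495.4 -92.1 163.2] F [-7.   2.5 17.2] w 24.2
zaxis [ 2.8e-03  5.0e-04 -1.0e+00] shift(m) tool: [ 0.0011 -0.0014 -0.0008]
jaw yaw deg -1.49
  spin 3.1418
  spin 0.0002
  spin -3.1414
  spin -6.283
[0.5420344  1.52480869 0.0237063 ]
```

View pics/side5c.png

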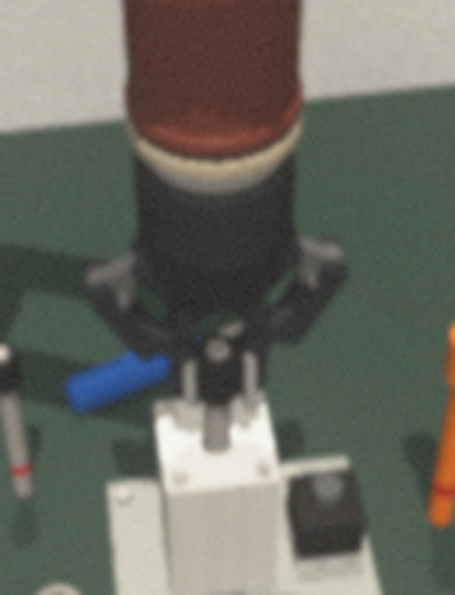

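Call:
{"op": "servo_tool", "data": {"commands": [[0.0007,-0.0015,0.001,0,0.1],[0.0007,-0.0015,0.002,0,0.1],[0.0007,-0.0015,0.003,0,0.1],[0.0007,-0.0015,0.0035,0,0.1]]}}

```text
time_s: 7.13
position: [495.2, -91.9, 162.4]
orientation: [2.247, 2.189, 0.006]
ft_force: [-4.2, 2.3, 20.6]
gripper_width: 24.0
```

Call:
{"op": "servo_tool", "data": {"commands": [[0,0,0.002,0,0.1],[0,0,0.0035,0,0.1],[0,0,0.0035,0,0.1],[0,0,0.0035,0,0.1]]}}

```text
time_s: 7.47
position: [495.5, -92.1, 161.7]
orientation: [2.246, 2.189, 0.005]
ft_force: [-8.7, 2.6, 21.9]
gripper_width: 24.4
```

Seated: Fz rose from about 5 to 22 N over about 6 mm of travel, around 2.6–3 N/mm, which matches the buffer. Now drawing up.

Call:
{"op": "servo_tool", "data": {"commands": [[0,-0.001,-0.002,0,0.1],[0,-0.001,-0.005,0,0.1],[0,-0.001,-0.009,0,0.1],[0,-0.001,-0.013,0,0.1],[0,-0.001,-0.016,0,0.1]]}}

```text
time_s: 7.88
position: [493.5, -91.6, 176.3]
orientation: [2.248, 2.191, 0.004]
ft_force: [0.5, -0.1, -8.9]
gripper_width: 24.1
```

```bash
python3 -c "
from nav import *
to(494.5,-91.5,225,-1.5);print(r.read_state()['moment'])"
```

```text
t 7.88 pos [493.5 -91.6 176.3] F [ 0.5 -0.1 -8.9] w 24.1
zaxis [ 3.9e-03 -3.0e-04 -1.0e+00] shift(m) tool: [ 0.0001  0.0012 -0.0487]
jaw yaw deg -1.47
  spin 3.1421
  spin 0.0005
  spin -3.1411
  spin -6.2827
[ 0.11082113 -0.26046675  0.03923111]
```

Call:
{"op": "servo_tool", "data": {"commands": [[0,0,-0.004,0,0.1],[0,0,-0.009,0,0.1],[0,0,-0.014,0,0.1],[0,0,-0.019,0,0.1],[0,0,-0.022,0,0.1]]}}

```text
time_s: 8.3
position: [493.6, -91.7, 199.4]
orientation: [2.247, 2.19, 0.004]
ft_force: [0.3, 0.1, -4.2]
gripper_width: 24.1
```

Call:
{"op": "servo_tool", "data": {"commands": [[0,0,-0.003,0,0.1],[0,0,-0.006,0,0.1],[0,0,-0.009,0,0.1],[0,0,-0.011,0,0.1],[0,0,-0.012,0,0.1]]}}

```text
time_s: 8.72
position: [493.7, -91.9, 212.2]
orientation: [2.247, 2.19, 0.004]
ft_force: [0.1, -0.4, -2.1]
gripper_width: 23.8
```

```bash
python3 - <<'E'
from nav import *
import cv2
to(494,-91.5,225,-1.5); print(r.read_state()["moment"])
for n,(a,b,c,e) in dict(side=(205,150,315,280)).items():
    s=r.snapshot(n); im=s["img"][b:e,a:c,::-1]
    cv2.imwrite(f"pics/{n}6c.png",cv2.resize(im,None,fx=4.5,fy=4.5,interpolation=cv2.INTER_CUBIC))
E
```

```text
t 8.72 pos [493.7 -91.9 212.2] F [ 0.1 -0.4 -2.1] w 23.8
zaxis [ 0.005 -0.001 -1.   ] shift(m) tool: [ 0.0004  0.0003 -0.0128]
jaw yaw deg -1.47
  spin 3.1421
  spin 0.0005
  spin -3.1411
  spin -6.2827
[0.07294066 0.01682816 0.00697995]
```

View pics/side6c.png

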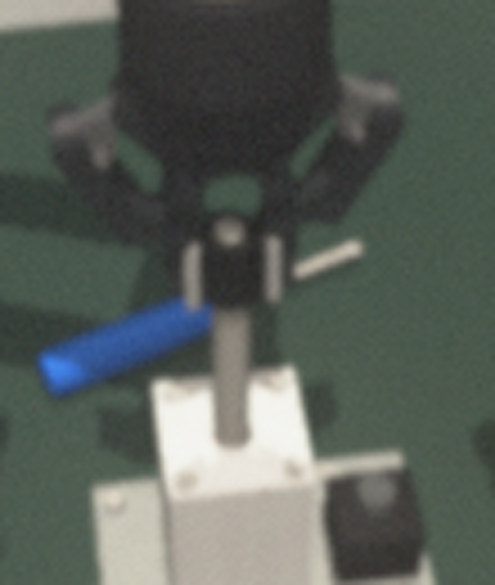

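Call:
{"op": "servo_tool", "data": {"commands": [[0,0,-0.003,0,0.1],[0,0,-0.006,0,0.1],[0,0,-0.009,0,0.1],[0,0,-0.011,0,0.1],[0,0,-0.012,0,0.1]]}}

```text
time_s: 9.18
position: [493.8, -91.9, 224.6]
orientation: [2.246, 2.19, 0.005]
ft_force: [-0.1, -0.3, -2.7]
gripper_width: 24.4
```

```bash
cat > look.py <<'E'
from nav import *
import cv2,pickle,sys
k=sys.argv[1]
to(494,-91.5,231,-1.5)
s=r.snapshot("side");pickle.dump(s,open(f"d{k}.pkl","wb"))
im=s["img"][190:260,225:295,::-1]
cv2.imwrite(f"pics/side{k}c.png",cv2.resize(im,None,fx=8,fy=8,interpolation=cv2.INTER_CUBIC))
# red profile down shaft axis at (494,-91.8): front surface of shaft faces the camera
o=s["origin"]-np.array([494,-91.8,0]);o=o[:2]/np.linalg.norm(o[:2])
for z in range(114,160,2):
    u,v=proj(s,np.array([494+8*o[0],-91.8+8*o[1],z]))
    p=cv2.getRectSubPix(s["img"],(3,1),(float(u),float(v)))[0].mean(0)
    print(z,round(float(u),1),round(float(v),1),p.round(0),round(float(p[0]-p[1:].mean()),1))
E
python3 look.py 7
```

```text
t 9.18 pos [493.8 -91.9 224.6] F [-0.1 -0.3 -2.7] w 24.4
zaxis [ 0.0053 -0.0012 -1.    ] shift(m) tool: [ 0.0004  0.0002 -0.0064]
jaw yaw deg -1.47
  spin 3.1422
  spin 0.0006
  spin -3.141
  spin -6.2826
114 256.7 250.1 [223. 203. 192.] 25.5
116 256.7 249.5 [209. 176. 164.] 39.0
118 256.7 248.9 [194. 145. 135.] 53.7
120 256.7 248.2 [177. 113. 104.] 68.2
122 256.7 247.6 [165.  95.  87.] 74.0
124 256.6 247.0 [156.  85.  78.] 74.8
126 256.6 246.4 [152.  99.  90.] 57.0
128 256.6 245.8 [148. 112. 102.] 40.5
130 256.6 245.1 [144. 124. 114.] 25.0
132 256.6 244.5 [143. 130. 120.] 18.3
134 256.6 243.9 [143. 134. 125.] 13.5
136 256.6 243.2 [142. 134. 125.] 11.8
138 256.6 242.6 [142. 135. 126.] 11.3
140 256.6 242.0 [142. 136. 126.] 11.3
142 256.6 241.3 [142. 136. 126.] 11.3
144 256.6 240.7 [142. 136. 127.] 11.0
146 256.6 240.0 [143. 137. 127.] 11.0
148 256.6 239.4 [142. 136. 127.] 10.5
150 256.6 238.7 [142. 136. 127.] 10.5
152 256.6 238.1 [143. 137. 127.] 11.3
154 256.5 237.4 [144. 138. 127.] 11.7
156 256.5 236.8 [144. 137. 127.] 11.8
158 256.5 236.1 [143. 137. 127.] 11.3
```

View pics/side7c.png

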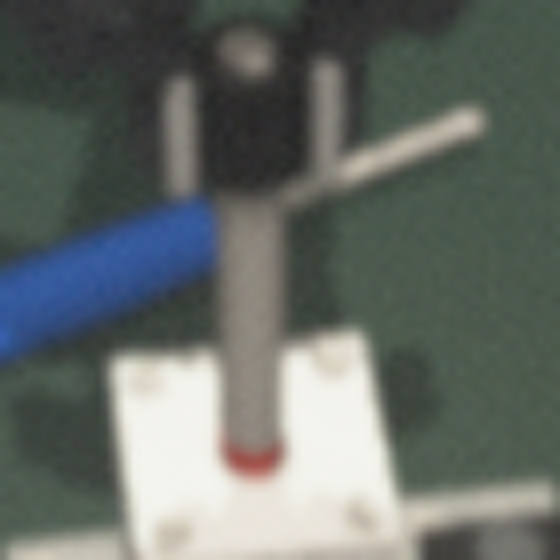

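The band's top edge is at about z=127, about 7–8 mm out of the mouth at crop (250,455). About 6 mm more is needed.

Call:
{"op": "servo_tool", "data": {"commands": [[0,0,-0.002,0,0.1],[0,0,-0.004,0,0.1],[0,0,-0.006,0,0.1],[0,0,-0.0063,0,0.1],[0,0,-0.0063,0,0.1]]}}

```text
time_s: 9.65
position: [493.9, -91.9, 231.2]
orientation: [2.246, 2.189, 0.005]
ft_force: [0.5, -0.4, -2.0]
gripper_width: 24.5
```

```bash
python3 look.py 8
```

```text
t 9.65 pos [493.9 -91.9 231.2] F [ 0.5 -0.4 -2. ] w 24.5
zaxis [ 0.0057 -0.0014 -1.    ] shift(m) tool: [0.0004 0.0001 0.0002]
jaw yaw deg -1.47
  spin 3.1421
  spin 0.0005
  spin -3.141
  spin -6.2826
114 256.7 250.1 [220. 213. 200.] 13.2
116 256.7 249.5 [203. 194. 180.] 15.8
118 256.7 248.9 [185. 171. 158.] 20.2
120 256.7 248.2 [167. 144. 133.] 28.2
122 256.7 247.6 [157. 118. 110.] 43.3
124 256.6 247.0 [153.  94.  87.] 62.3
126 256.6 246.4 [155.  81.  75.] 77.2
128 256.6 245.8 [157.  74.  69.] 85.2
130 256.6 245.1 [157.  78.  73.] 81.2
132 256.6 244.5 [154.  92.  86.] 65.7
134 256.6 243.9 [152. 108. 100.] 47.8
136 256.6 243.2 [148. 121. 112.] 30.8
138 256.6 242.6 [144. 130. 120.] 19.7
140 256.6 242.0 [142. 135. 124.] 12.8
142 256.6 241.3 [143. 135. 125.] 12.7
144 256.6 240.7 [142. 135. 125.] 12.2
146 256.6 240.0 [141. 134. 124.] 11.8
148 256.6 239.4 [142. 135. 126.] 12.0
150 256.6 238.7 [143. 136. 126.] 12.3
152 256.6 238.1 [142. 135. 126.] 12.0
154 256.5 237.4 [143. 136. 126.] 11.5
156 256.5 236.8 [143. 137. 126.] 11.3
158 256.5 236.1 [143. 136. 126.] 11.7
```

View pics/side8c.png

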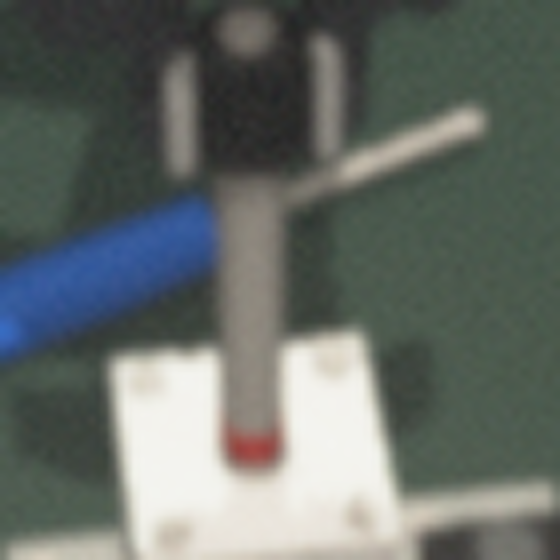

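The lower edge is at about z=123.5–124.5, just clear of the mouth. I'll nudge up 0.8 mm to the middle of the window and check that it holds.

Call:
{"op": "servo_tool", "data": {"commands": [[0,0,-0.0008,0,0.1],[0,0,-0.0008,0,0.1],[0,0,-0.0008,0,0.1],[0,0,-0.0008,0,0.1],[0,0,-0.0008,0,0.1]]}}

```text
time_s: 10.12
position: [493.8, -91.9, 231.8]
orientation: [2.246, 2.19, 0.005]
ft_force: [-0.6, 0.8, -2.8]
gripper_width: 24.5
```

```bash
python3 look.py 9 | head -20; python3 - <<'E'
from nav import *
import cv2
s=r.snapshot("top");cv2.imwrite("pics/top9.png",s["img"][:,:,::-1])
to(494,-91.5,231)
E
```

```text
t 10.12 pos [493.8 -91.9 231.8] F [-0.6  0.8 -2.8] w 24.5
zaxis [ 0.0055 -0.0013 -1.    ] shift(m) tool: [0.0004 0.0002 0.0008]
jaw yaw deg -1.47
  spin 3.1422
  spin 0.0006
  spin -3.141
  spin -6.2826
114 256.7 250.1 [220. 213. 201.] 12.3
116 256.7 249.5 [203. 193. 181.] 15.3
118 256.7 248.9 [184. 171. 159.] 18.7
120 256.7 248.2 [167. 146. 135.] 26.2
122 256.7 247.6 [157. 122. 113.] 39.7
124 256.6 247.0 [152.  99.  91.] 57.3
126 256.6 246.4 [154.  84.  77.] 73.8
128 256.6 245.8 [156.  75.  69.] 84.0
130 256.6 245.1 [157.  76.  70.] 83.8
132 256.6 244.5 [155.  87.  81.] 71.3
134 256.6 243.9 [153. 103.  94.] 54.7
136 256.6 243.2 [149. 117. 108.] 36.5
138 256.6 242.6 [146. 126. 116.] 24.5
t 10.22 pos [493.8 -91.9 231.7] F [-0.   0.6 -2.2] w 24.4
zaxis [ 0.0054 -0.0013 -1.    ] shift(m) tool: [0.0004 0.0002 0.0007]
jaw yaw deg -1.46
```

View pics/side9c.png

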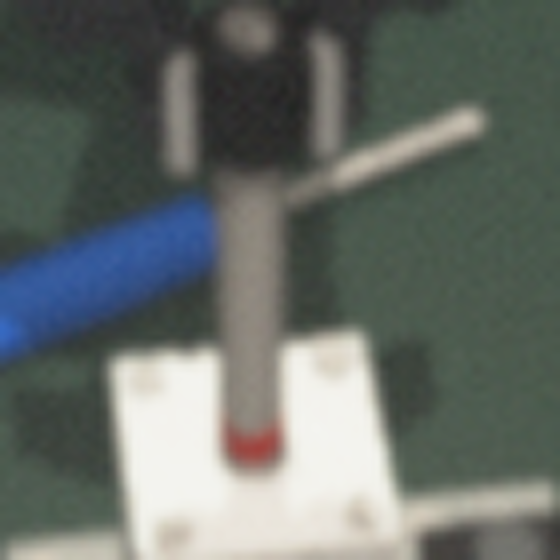

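View pics/top9.png

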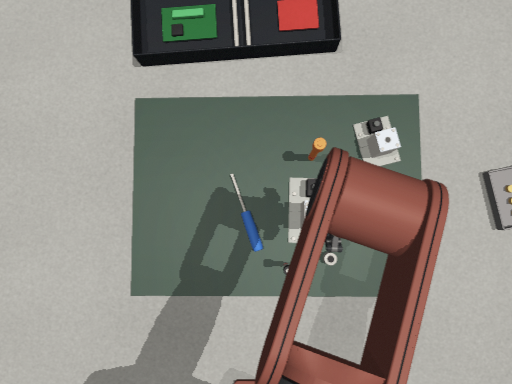

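The whole band shows, with a grey line under it at crop (250,465). The arm is steady, and the screwdriver and sleeve are where they were. The arm hides the jar in the top view. Handing in.

```bash
python3 -c "
from rig import r
print(r.finish_job())"
```

```text
the job is handed in; nothing more can be done
None
```

The shaft was pressed onto its rubber buffer, then drawn up until the whole red band was just out of the bore. I handed the job in at about 10.2 s with the head still gripped.

- **Seating:** the upward force rose from about 5 N of plain drag to about 22 N over the last 6 mm or so. That slope of about 2.6–3 N/mm matches the buffer, leaving about 16 N on it.
- **Band height:** the lower edge is about 4–5 mm above the mouth. The side picture and the arm's own height agree to about 1 mm. The foot is still about 88 mm above the table, so well inside the 120 mm block.
- **Holding:** the last readings were steady, with the grip at 24.5 mm and only the shaft's weight of 2–3 N on the tool.
- **Sideways force:** while pressing it reached about 9 N, and I eased it off before lifting.
- **Bystanders:** the screwdriver and spare bearing look unmoved in the last top view. The arm hid the grease jar there, so I did not check it at the end, but the gripper never went down near it.

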